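# Demould the buffers and nest the transfer pots

## Task

Some of the four round moulds on the bolster plate still hold a cured rubber buffer: lift each one out by its stem and put it in the grey tray. Then nest the four steel pots in the four moulds, one in each, upright and fully home on the ledge inside; only one arrangement works, so try the pots in the moulds in turn until each has found its own. Leave the small steel disc and the tin where they are.

Things in the scene. Friction and masses are not known exactly. Their poses are not given: they have to be found in the camera images.
- bolster: flat dark steel plate 110 (its x) x 390 (its y) x 12 mm, fixed to the worktop; origin at the centre of its underside. Four round bright-steel moulds stand fixed on it in a row along its y, 98 mm apart (y = -147, -49, 49, 147 mm). All moulds are 84 mm across outside and 25 mm tall, so their tops are 37 mm above the worktop.
- seat_1 (a point): centre of the ledge in the mould at the bolster's -y end, 22 mm above the worktop: a pot's underside is here when fully home. Below the ledge lies a cavity 30 mm across, 10 mm deep; above it a counterbore 15 mm deep to the mould's top, whose width is 39, 47, 55 or 63 mm, one mould of each; which mould has which changes from start to start. Axes parallel to the bolster's.
- seat_2 (a point): the same point in the second mould from the bolster's -y end
- seat_3 (a point): the same point in the third mould from the bolster's -y end
- seat_4 (a point): the same point in the mould at the bolster's +y end
- pot_1_mid (a point): loose steel pot (open cup, plain round wall) 36 mm across outside and 55 mm tall, wall 4 mm, bottom 12 mm thick, about 0.25 kg, standing mouth up on the worktop; point on its axis half-way up (27.5 mm above its underside), z axis to the mouth. It nests in its own mould with 3 mm play in diameter; on a mould too narrow for it, it stays on the rim, 15 mm too high. Nested, it stands 40 mm out of the mould.
- pot_2_mid (a point): loose steel pot (open cup, plain round wall) 44 mm across outside and 55 mm tall, wall 4 mm, bottom 12 mm thick, about 0.25 kg, standing mouth up on the worktop; point on its axis half-way up (27.5 mm above its underside), z axis to the mouth. It nests in its own mould with 3 mm play in diameter; on a mould too narrow for it, it stays on the rim, 15 mm too high. Nested, it stands 40 mm out of the mould.
- pot_3_mid (a point): loose steel pot (open cup, plain round wall) 52 mm across outside and 55 mm tall, wall 4 mm, bottom 12 mm thick, about 0.25 kg, standing mouth up on the worktop; point on its axis half-way up (27.5 mm above its underside), z axis to the mouth. It nests in its own mould with 3 mm play in diameter; on a mould too narrow for it, it stays on the rim, 15 mm too high. Nested, it stands 40 mm out of the mould.
- pot_4_mid (a point): loose steel pot (open cup, plain round wall) 60 mm across outside and 55 mm tall, wall 4 mm, bottom 12 mm thick, about 0.25 kg, standing mouth up on the worktop; point on its axis half-way up (27.5 mm above its underside), z axis to the mouth. It nests in its own mould with 3 mm play in diameter; on a mould too narrow for it, it stays on the rim, 15 mm too high. Nested, it stands 40 mm out of the mould.
- buffer_1_mid (a point): cured black rubber buffer, 58 mm tall, about 50 g, rigid: a round foot 27 mm across and 9.5 mm thick with an upright round stem 16 mm across; the point lies on its axis half-way up (29 mm above its underside), z axis along the stem away from the foot. When present it starts loose in the cavity of the mould at seat_1, its stem standing 33 mm out of the mould; absent (None) in some starts.
- buffer_2_mid (a point): cured black rubber buffer, 58 mm tall, about 50 g, rigid: a round foot 27 mm across and 9.5 mm thick with an upright round stem 16 mm across; the point lies on its axis half-way up (29 mm above its underside), z axis along the stem away from the foot. When present it starts loose in the cavity of the mould at seat_2, its stem standing 33 mm out of the mould; absent (None) in some starts.
- buffer_3_mid (a point): cured black rubber buffer, 58 mm tall, about 50 g, rigid: a round foot 27 mm across and 9.5 mm thick with an upright round stem 16 mm across; the point lies on its axis half-way up (29 mm above its underside), z axis along the stem away from the foot. When present it starts loose in the cavity of the mould at seat_3, its stem standing 33 mm out of the mould; absent (None) in some starts.
- buffer_4_mid (a point): cured black rubber buffer, 58 mm tall, about 50 g, rigid: a round foot 27 mm across and 9.5 mm thick with an upright round stem 16 mm across; the point lies on its axis half-way up (29 mm above its underside), z axis along the stem away from the foot. When present it starts loose in the cavity of the mould at seat_4, its stem standing 33 mm out of the mould; absent (None) in some starts.
- tray: open grey plastic tray, fixed, 140 (its x) x 120 (its y) x 25 mm high, wall and floor 4 mm; origin at the centre of its underside, on the worktop
- steel_disc: bystander: small steel gauge disc, 35 mm across, 8 mm thick, lying flat; origin at the centre of its underside
- grease_tin: bystander: small tin with a red lid, 55 mm across, 50 mm high; origin at the centre of its underside

How it is judged:
By the outcome, as a careful person would: the job done as asked, in the order asked, and still so for the second after the job is handed in, with the robot touching nothing.
Of buffer_1, buffer_2, buffer_3, buffer_4 only 2 to 4 are there at a start; the rules pass over those that are not, and their reading is None.
At some moment in a run one of pot_1, pot_2, pot_3, pot_4 may be knocked a few centimetres aside while the robot is not near it.
It also fails if it takes over 210 s, if anything falls off the work surface, if the arm or the gripper's body presses on something with over 40 N, if the wrist force passes 120 N, or if a joint passes its speed limit or range.

## Robot

A 6-joint arm with a two-finger parallel gripper is mounted at the origin on a cart in front of the work surface, level with it; the furniture and walls round the work are solid. World frame = base frame: x ahead of the robot, y to its left, z up, the work surface at z = 0. Lengths are in m, angles in rad, forces in N, time in s.
With the tool pointing down it reaches from about 0.425 to 0.925 m from the base axis. Payload 12.5 kg.
Tool frame: the origin (TCP) lies on the centre line of the jaws, within the pads' length; the fingertips stand 22 mm ahead of it and the grasp point (between the pads) lies 3 mm ahead of it; z points along the fingers, y is the direction in which the jaws open and shut (so a half turn about z gives the same grasp; the last joint's range is limited). The gripper opens to 85 mm and grips with 20 to 120 N. Pads are 22 mm wide; open, the fingers measure 114 mm over their backs; the gripper's body (76 mm by 85 mm) begins 54 mm behind the grasp point. The pads swing forward as they close: fully open they stand 13 mm farther back than shut.
Start: joints at [-1.356, 0.491, 1.559, -0, 1.092, -0.106], TCP at [0.197, -0.593, 0.253] pointing down, gripper open.
Joint ranges: [-3.1, 3.1], [-0.84, 2.19], [0.05, 2.79], [-1.13, 4.28], [0.06, 2.93], [-2.69, 2.69]. Speed limits (rad/s): [2.22, 2.22, 2.79, 3.14, 3.14, 3.14].

## Interface

Orientations are given as a unit quaternion [x, y, z, w].
In Python, from bench import manip, read_camera, camera_info, hand_in gives the robot as it stands.
- The arm moves only by the tool step_arm, never from a script. Its arguments are lists of equal length, an entry for each row: "claw": the closure, from -1 (fully open) to 1 (shut), so that 0 is half open; "translation": the shift along the tool's x, y, z normalised to -1 to 1, where 1 is 0.08 m, a list of three; "turn": the turn, a rotation vector about the tool's x, y, z normalised to -1 to 1, where 1 is 2 pi rad, a list of three. A call has 1 to 20 rows; each row shifts and turns the commanded pose from where the row before left it, along the tool's axes as they then stand; what a row does not reach is not made up. A row lasts 1/8 s, in which the tool goes at most 62.5 mm and 10.7 degrees, less where a joint would pass 70% of its speed; a pose out of reach is approached as far as the arm can. A call with a number of a shift or a turn outside -1 to 1 is refused whole. A call with a gripper value outside its range is refused whole. The fingers move at their own pace and stop on an object; the grip force is fixed at half the most. Time passes only in rows, so rows that do not move let the fingers close. It gives the time, the measured TCP pose, the force and the opening at its end, in the units of the state.
- manip.observe(): the state, without advancing time (a new reading comes with each control period).
- read_camera(name): name is "side" or "top"; returns the picture (420x560x3 uint8, blue, green, red); there is no depth.
- camera_info(name): a dict with "K" (3x3 intrinsics, pixels), "dist_coeffs" ([k1, k2, p1, p2, k3] as OpenCV has them; the pictures are not rectified), "R" (3x3) and "t" (3): a world point X has camera coordinates R X + t. Camera axes: x right, y down, z forward; pixel columns grow to the right and rows downward; lengths in m; the calibration is good to about 2 mm. A picture is of the moment at which its call begins. camera_info takes no time and is no camera call.
- hand_in(): hands the job in, once; it reports no verdict.
The state is a dict: "clock": time; "joints": joint angles; "joint_vel": joint speeds; "joint_torque": joint torques, N m; "tool_pos": TCP position; "ee_rot": TCP orientation; "force": force on the tool from outside, world axes, zero at the start; "ft_torque": the same for the moment, N m; "width": opening from 0.0 (shut) to 1.0 (fully open).
Only numpy, scipy, OpenCV 4.12 (cv2) and the standard library are available. Lean on these libraries where they do the work, as an engineer would, in place of code of your own. Each camera call takes 0.05 s, during which the arm holds its last target. There are 200 camera calls.

## Working session

There is one attempt and no reset: what is moved stays moved. The work goes in short steps, Python scripts to look and compute and a tool call to move; the robot and the scene stay as the last step left them, time stands still between calls to the robot, and variables do not carry over. Pictures are saved under pics/ and viewed, about 12 in all and at most 16, crops included, and the job is handed in when it is done.

Besides the shell and the picture viewer there is one more tool, called after ">>>" by a JSON object that holds its "api" and its "payload". step_arm: Moves the arm, as the interface text tells. Scaled input: -1 to 1 covers 0.08 m each way for a shift and 2 pi rad each way for a turn. Its arguments: {"type":"object","properties":{"claw":{"type":"array","items":{"type":"number"}},"translation":{"type":"array","items":{"type":"array","items":{"type":"number","minimum":-1,"maximum":1}}},"turn":{"type":"array","items":{"type":"array","items":{"type":"number","minimum":-1,"maximum":1}}}},"required":["claw","translation","turn"]}

```bash
mkdir -p pics; ls
cat > h.py <<'E'
import numpy as np,cv2
from bench import manip,read_camera,camera_info,hand_in
from scipy.spatial.transform import Rotation as Ro
def ray(n,uv):
    c=camera_info(n);K=np.array(c["K"]);R=np.array(c["R"]);t=np.array(c["t"])
    p=cv2.undistortPoints(np.array(uv,float).reshape(-1,1,2),K,np.array(c["dist_coeffs"],float)).reshape(-1,2)
    d=np.c_[p,np.ones(len(p))]@R
    return -R.T@t,d
def onz(n,uv,z):
    o,d=ray(n,uv); s=(z-o[2])/d[:,2:]; return o+s*d
def proj(n,X):
    c=camera_info(n);R=np.array(c["R"]);t=np.array(c["t"],float)
    return cv2.projectPoints(np.array(X,float).reshape(-1,1,3),cv2.Rodrigues(R)[0],t,np.array(c["K"]),np.array(c["dist_coeffs"],float))[0].reshape(-1,2)
def st():
    s=manip.observe(); print({k:np.round(s[k],4).tolist() for k in("clock","joints","tool_pos","ee_rot","force","width")}); return s
E
python3 - <<'E'
from h import *
s=st();print(Ro.from_quat(s["ee_rot"]).as_matrix().round(3))
for n in("side","top"):
    cv2.imwrite(f"pics/{n}0.png",read_camera(n)); o,_=ray(n,[[280,210]]);print(n,o,onz(n,[[0,0],[560,0],[560,420],[0,420]],0).round(3).tolist())
E
```

```text
pics
{'clock': 0.0, 'joints': [-1.3556, 0.4916, 1.5594, 0.0, 1.0917, -0.1056], 'tool_pos': [0.1971, -0.5929, 0.2527], 'ee_rot': [0.9872, 0.1597, -0.0, -0.0006], 'force': [-0.5171, -0.9012, 0.4572], 'width': 1.0035}
[[ 0.949  0.315 -0.   ]
 [ 0.315 -0.949  0.001]
 [ 0.    -0.001 -1.   ]]
side [0.52100571 0.83582028 0.71249537] [[2.35, -1.96, 0.0], [-0.834, -1.863, 0.0], [0.12, 0.469, 0.0], [1.001, 0.506, 0.0]]
top [0.46282593 0.0212736  1.16977221] [[1.18, 0.807, 0.0], [1.155, -0.816, 0.0], [-0.014, -0.726, 0.0], [0.011, 0.758, 0.0]]
```

View pics/top0.png

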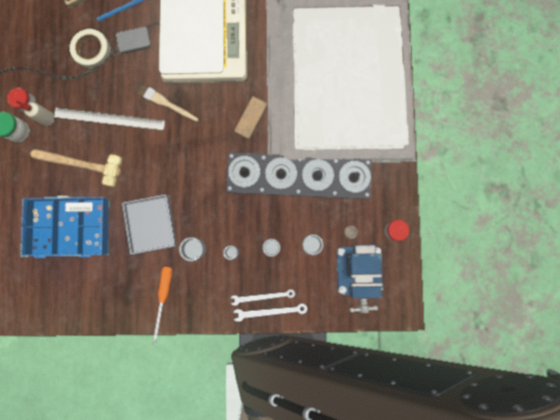

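View pics/side0.png

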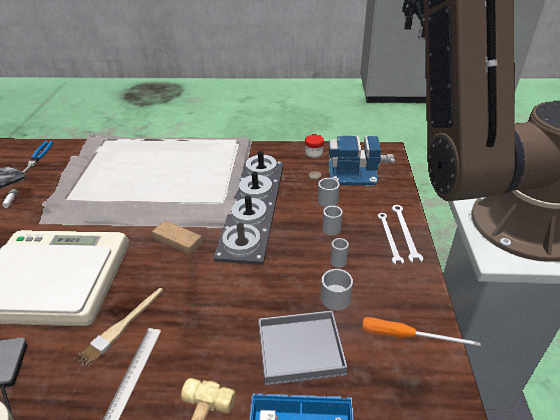

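Run:
```python
from h import *
im=cv2.imread("pics/top0.png");cv2.imwrite("pics/t1.png",cv2.resize(im[145:265,220:380],None,fx=5,fy=5,interpolation=cv2.INTER_CUBIC))
im=cv2.imread("pics/side0.png");cv2.imwrite("pics/s1.png",cv2.resize(im[140:320,200:360],None,fx=3.33,fy=3.33,interpolation=cv2.INTER_CUBIC))
```

```text
(no output)
```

View pics/t1.png

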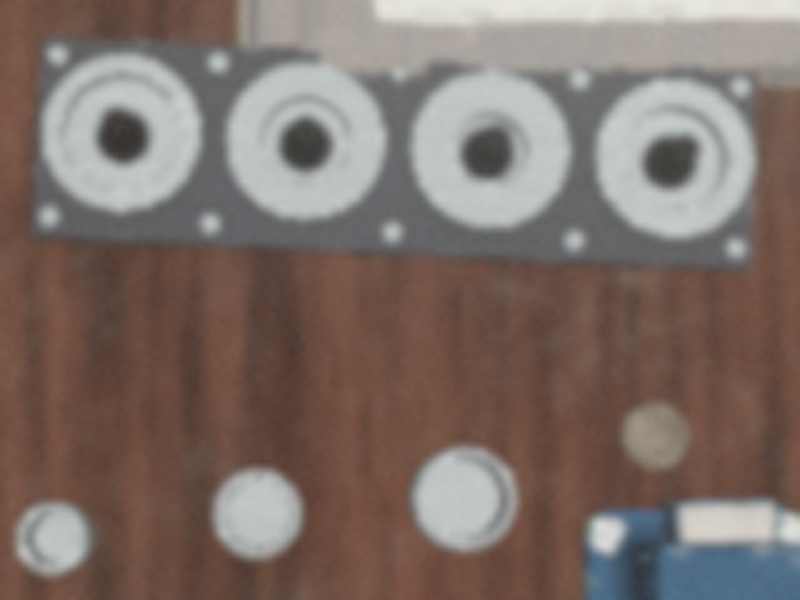

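View pics/s1.png

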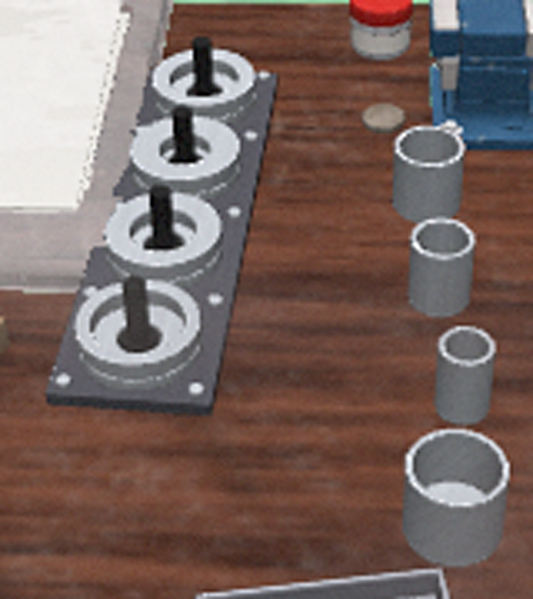

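```bash
cat >> h.py <<'E'
def blobs(n,im,box,z,lo=150,smax=60,amin=60):
    x0,y0,x1,y1=box;k=4
    c=cv2.resize(im[y0:y1,x0:x1],None,fx=k,fy=k,interpolation=cv2.INTER_CUBIC)
    hsv=cv2.cvtColor(c,cv2.COLOR_BGR2HSV);m=((hsv[...,1]<smax)&(hsv[...,2]>lo)).astype(np.uint8)
    cs,_=cv2.findContours(m,cv2.RETR_EXTERNAL,cv2.CHAIN_APPROX_NONE)
    out=[]
    for q in cs:
        if cv2.contourArea(q)<amin*k*k: continue
        uv=(q.reshape(-1,2)+.5)/k-.5+[x0,y0]
        W=onz(n,uv,z)[:,:2].astype(np.float32)
        (a,b),r,_=cv2.fitEllipse(W.reshape(-1,1,2)*1000); (e,f),R=cv2.minEnclosingCircle(W*1000)
        out.append((a,b,r[0],r[1],e,f,2*R)); print("ell c %.1f %.1f d %.1f %.1f | enc c %.1f %.1f d %.1f"%out[-1])
    return out
E
python3 - <<'E'
from h import *
t=cv2.imread("pics/top0.png");s=cv2.imread("pics/side0.png")
print("moulds");blobs("top",t,(225,150,375,200),.037,150)
print("pots");blobs("top",t,(175,232,330,268),.055,150)
for n,uv in(("trayT",[[123,205],[165,195],[174,246],[132,254]]),):print(onz("top",uv,.025).round(3).tolist(),onz("top",uv,.025).mean(0))
uv=[[259,320],[334,311],[346,350],[266,379]];print(onz("side",uv,.025).round(3).tolist())
print("disc,tin",onz("top",[[351,231],[398,230]],.008).round(3).tolist())
E
```

```text
moulds
ell c 641.2 -191.6 d 83.4 84.5 | enc c 641.3 -191.1 d 86.1
ell c 659.6 101.3 d 83.3 83.4 | enc c 659.5 101.4 d 85.1
ell c 668.2 -86.3 d 105.9 296.8 | enc c 677.1 -101.3 d 299.7
pots
ell c 446.0 138.0 d 34.0 35.4 | enc c 445.9 138.6 d 36.8
ell c 457.4 32.5 d 42.1 42.8 | enc c 457.3 32.7 d 44.1
ell c 456.2 239.1 d 58.7 59.5 | enc c 456.0 239.1 d 61.3
ell c 463.0 -74.5 d 49.8 51.1 | enc c 463.6 -75.0 d 53.0
[[0.575, 0.426, 0.025], [0.6, 0.313, 0.025], [0.464, 0.289, 0.025], [0.445, 0.4, 0.025]] [0.52121652 0.35700855 0.025     ]
[[0.602, 0.317, 0.025], [0.464, 0.292, 0.025], [0.446, 0.375, 0.025], [0.58, 0.434, 0.025]]
disc,tin [[0.497, -0.183, 0.008], [0.497, -0.31, 0.008]]
```

>>> {"api": "step_arm", "payload": {"claw": [0, 0, 0, 0, 0, 0, 0, 0, 0, 0, 0, 0, 0, 0, 0, 0, 0, 0, 0, 0], "translation": [[0, 0, 0], [0, 0, 0], [0, 0, 0], [0, 0, 0], [0, 0, 0], [0, 0, 0], [0, 0, 0], [0.456, 0.504, 0], [0.456, 0.504, 0], [0.456, 0.504, 0], [0.456, 0.504, 0], [0.456, 0.504, 0], [0.456, 0.504, 0], [0.456, 0.504, 0], [0.456, 0.504, 0], [0.456, 0.504, 0], [0.456, 0.504, 0], [0.456, 0.504, 0], [0, 0, 0], [0, 0, 0]], "turn": [[0, 0, -0.0284], [0, 0, -0.0284], [0, 0, -0.0284], [0, 0, -0.0284], [0, 0, -0.0284], [0, 0, -0.0284], [0, 0, -0.0284], [0, 0, 0], [0, 0, 0], [0, 0, 0], [0, 0, 0], [0, 0, 0], [0, 0, 0], [0, 0, 0], [0, 0, 0], [0, 0, 0], [0, 0, 0], [0, 0, 0], [0, 0, 0], [0, 0, 0]]}}

```text
clock: 2.6
tool_pos: [0.6406, -0.1923, 0.2527]
ee_rot: [0.707, 0.707, -0.0, -0.0]
force: [-0.1, -0.9, 0.9]
width: 0.5
```

Run:
```python
from h import *
s=st();print(Ro.from_quat(s["ee_rot"]).as_matrix().round(4))
im=read_camera("side");cv2.imwrite("pics/s2.png",im)
```

```text
{'clock': 2.6, 'joints': [-0.3901, 0.5556, 1.4418, -0.0003, 1.1453, -0.3896], 'tool_pos': [0.6406, -0.1923, 0.2527], 'ee_rot': [0.7073, 0.707, -0.0004, -0.0005], 'force': [-0.1255, -0.8905, 0.892], 'width': 0.4997}
[[ 4.0e-04  1.0e+00 -1.2e-03]
 [ 1.0e+00 -4.0e-04  1.0e-04]
 [ 1.0e-04 -1.2e-03 -1.0e+00]]
```

View pics/s2.png

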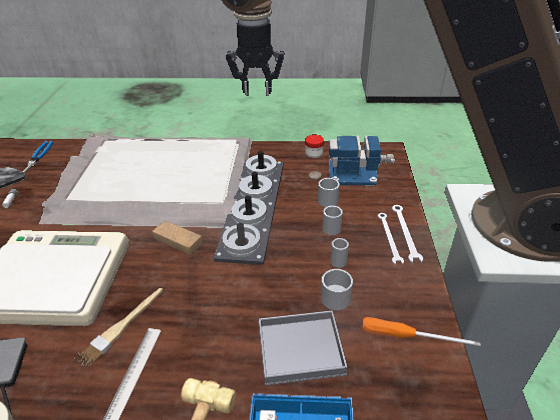

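>>> {"api": "step_arm", "payload": {"claw": [0, 0, 0, 0, 0, 0, 1, 1, 1, 1, 1, 1, 1], "translation": [[0.006, 0.008, 0.6], [0, 0, 0.6], [0, 0, 0.6], [0, 0, 0.35], [0, 0, 0.195], [0, 0, 0], [0, 0, 0], [0, 0, 0], [0, 0, 0], [0, 0, 0], [0, 0, -0.5], [0, 0, -0.5], [0, 0, -0.5]], "turn": [[0, 0, 0], [0, 0, 0], [0, 0, 0], [0, 0, 0], [0, 0, 0], [0, 0, 0], [0, 0, 0], [0, 0, 0], [0, 0, 0], [0, 0, 0], [0, 0, 0], [0, 0, 0], [0, 0, 0]]}}

```text
clock: 4.28
tool_pos: [0.6415, -0.1916, 0.1874]
ee_rot: [0.707, 0.707, 0.0, 0.0]
force: [1.0, 0.4, -1.3]
width: 0.165
```

>>> {"api": "step_arm", "payload": {"claw": [1, 1, 1, 1, 1, 1, 1, 1, 1, 1, 1, 1, 1, 1, 1, 1, 0, 0, 0], "translation": [[0.658, -0.107, 0], [0.658, -0.107, 0], [0.658, -0.107, 0], [0.658, -0.107, 0], [0.658, -0.107, 0], [0.658, -0.107, 0], [0.658, -0.107, 0], [0.658, -0.107, 0], [0.658, -0.107, 0], [0.658, -0.107, 0], [0.658, -0.107, 0], [0, 0, 0], [0, 0, 0.6], [0, 0, 0.6], [0, 0, 0.4], [0, 0, 0], [0, 0, 0], [0, 0, 0], [0, 0, -0.6]], "turn": [[0, 0, 0], [0, 0, 0], [0, 0, 0], [0, 0, 0], [0, 0, 0], [0, 0, 0], [0, 0, 0], [0, 0, 0], [0, 0, 0], [0, 0, 0], [0, 0, 0], [0, 0, 0], [0, 0, 0], [0, 0, 0], [0, 0, 0], [0, 0, 0], [0, 0, 0], [0, 0, 0], [0, 0, 0]]}}

```text
clock: 6.65
tool_pos: [0.547, 0.3865, 0.1039]
ee_rot: [0.708, 0.707, -0.003, -0.001]
force: [-0.4, 0.6, 0.4]
width: 0.5
```

Run:
```python
from h import *
st()
im=read_camera("side");cv2.imwrite("pics/s3.png",im)
```

```text
{'clock': 6.65, 'joints': [0.5166, 0.7169, 1.5687, -0.0002, 0.8612, 0.5179], 'tool_pos': [0.547, 0.3865, 0.1039], 'ee_rot': [0.7075, 0.7067, -0.0025, -0.0006], 'force': [-0.4295, 0.6195, 0.4448], 'width': 0.5001}
```

View pics/s3.png

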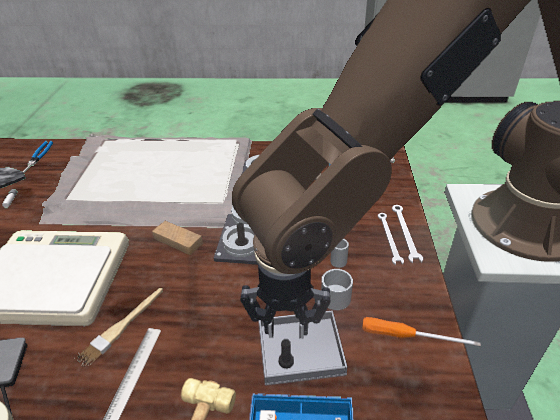

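>>> {"api": "step_arm", "payload": {"claw": [0, 0, 0, 0, 0, 0, 0, 0, 0, 0, 0, 0, 0, 0, 0, 0, 1, 1, 1, 1], "translation": [[0, 0, -0.5], [0, 0, -0.5], [-0.6675, 0.1393, 0], [-0.6675, 0.1393, 0], [-0.6675, 0.1393, 0], [-0.6675, 0.1393, 0], [-0.6675, 0.1393, 0], [-0.6675, 0.1393, 0], [-0.6675, 0.1393, 0], [-0.6675, 0.1393, 0], [-0.6675, 0.1393, 0], [0, 0, 0], [0, 0, 0.6], [0, 0, 0.6], [0, 0, 0.3], [0, 0, 0], [0, 0, 0], [0, 0, 0], [0, 0, 0], [0, 0, 0]], "turn": [[0, 0, 0], [0, 0, 0], [0, 0, 0], [0, 0, 0], [0, 0, 0], [0, 0, 0], [0, 0, 0], [0, 0, 0], [0, 0, 0], [0, 0, 0], [0, 0, 0], [0, 0, 0], [0, 0, 0], [0, 0, 0], [0, 0, 0], [0, 0, 0], [0, 0, 0], [0, 0, 0], [0, 0, 0], [0, 0, 0]]}}

```text
clock: 9.2
tool_pos: [0.6485, -0.0933, 0.0674]
ee_rot: [0.707, 0.707, 0.001, 0.001]
force: [-0.5, 1.7, 7.3]
width: 0.163
```

>>> {"api": "step_arm", "payload": {"claw": [1, 1, 1, 1, 1, 1, 1, 1, 1, 1, 1, 1, 1, 1, 1, 1, 0, 0, 0], "translation": [[0, 0, -0.5], [0, 0, -0.5], [0, 0, -0.5], [0.674, -0.1445, 0], [0.674, -0.1445, 0], [0.674, -0.1445, 0], [0.674, -0.1445, 0], [0.674, -0.1445, 0], [0.674, -0.1445, 0], [0.674, -0.1445, 0], [0.674, -0.1445, 0], [0, 0, 0], [0, 0, 0.6], [0, 0, 0.6], [0, 0, 0.4], [0, 0, 0], [0, 0, 0], [0, 0, 0], [0, 0, -0.6]], "turn": [[0, 0, 0], [0, 0, 0], [0, 0, 0], [0, 0, 0], [0, 0, 0], [0, 0, 0], [0, 0, 0], [0, 0, 0], [0, 0, 0], [0, 0, 0], [0, 0, 0], [0, 0, 0], [0, 0, 0], [0, 0, 0], [0, 0, 0], [0, 0, 0], [0, 0, 0], [0, 0, 0], [0, 0, 0]]}}

```text
clock: 11.58
tool_pos: [0.5547, 0.3374, 0.1042]
ee_rot: [0.707, 0.707, -0.002, -0.001]
force: [-0.0, 0.1, 0.1]
width: 0.505
```

>>> {"api": "step_arm", "payload": {"claw": [0, 0, 0, 0, 0, 0, 0, 0, 0, 0, 0, 0, 0, 1, 1, 1, 1, 1, 1], "translation": [[0, 0, -0.5], [0, 0, -0.5], [-0.696, 0.204, 0], [-0.696, 0.204, 0], [-0.696, 0.204, 0], [-0.696, 0.204, 0], [-0.696, 0.204, 0], [-0.696, 0.204, 0], [0, 0, 0], [0, 0, 0.6], [0, 0, 0.6], [0, 0, 0.3], [0, 0, 0], [0, 0, 0], [0, 0, 0], [0, 0, 0], [0, 0, 0], [0, 0, -0.5], [0, 0, -0.5]], "turn": [[0, 0, 0], [0, 0, 0], [0, 0, 0], [0, 0, 0], [0, 0, 0], [0, 0, 0], [0, 0, 0], [0, 0, 0], [0, 0, 0], [0, 0, 0], [0, 0, 0], [0, 0, 0], [0, 0, 0], [0, 0, 0], [0, 0, 0], [0, 0, 0], [0, 0, 0], [0, 0, 0], [0, 0, 0]]}}

```text
clock: 13.95
tool_pos: [0.6533, 0.0039, 0.1471]
ee_rot: [0.707, 0.707, -0.0, 0.0]
force: [1.0, -0.2, -0.7]
width: 0.165
```

>>> {"api": "step_arm", "payload": {"claw": [1, 1, 1, 1, 1, 1, 1, 1, 1, 1, 1, 1, 1, 1, 0, 0, 0], "translation": [[0, 0, -0.5], [0.581, -0.258, 0], [0.581, -0.258, 0], [0.581, -0.258, 0], [0.581, -0.258, 0], [0.581, -0.258, 0], [0.581, -0.258, 0], [0.581, -0.258, 0], [0.581, -0.258, 0], [0, 0, 0], [0, 0, 0.6], [0, 0, 0.6], [0, 0, 0.4], [0, 0, 0], [0, 0, 0], [0, 0, 0], [0, 0, -0.6]], "turn": [[0, 0, 0], [0, 0, 0], [0, 0, 0], [0, 0, 0], [0, 0, 0], [0, 0, 0], [0, 0, 0], [0, 0, 0], [0, 0, 0], [0, 0, 0], [0, 0, 0], [0, 0, 0], [0, 0, 0], [0, 0, 0], [0, 0, 0], [0, 0, 0], [0, 0, 0]]}}

```text
clock: 16.08
tool_pos: [0.4878, 0.3751, 0.1043]
ee_rot: [0.708, 0.707, -0.002, -0.0]
force: [0.0, -0.4, 0.7]
width: 0.5
```

>>> {"api": "step_arm", "payload": {"claw": [0, 0, 0, 0, 0, 0, 0, 0, 0, 0, 0, 0, 0, 1, 1, 1, 1, 1, 1, 1], "translation": [[0, 0, -0.5], [0, 0, -0.5], [-0.571, 0.3575, 0], [-0.571, 0.3575, 0], [-0.571, 0.3575, 0], [-0.571, 0.3575, 0], [-0.571, 0.3575, 0], [-0.571, 0.3575, 0], [0, 0, 0], [0, 0, 0.6], [0, 0, 0.6], [0, 0, 0.3], [0, 0, 0], [0, 0, 0], [0, 0, 0], [0, 0, 0], [0, 0, 0], [0, 0, -0.5], [0, 0, -0.5], [0, 0, -0.5]], "turn": [[0, 0, 0], [0, 0, 0], [0, 0, 0], [0, 0, 0], [0, 0, 0], [0, 0, 0], [0, 0, 0], [0, 0, 0], [0, 0, 0], [0, 0, 0], [0, 0, 0], [0, 0, 0], [0, 0, 0], [0, 0, 0], [0, 0, 0], [0, 0, 0], [0, 0, 0], [0, 0, 0], [0, 0, 0], [0, 0, 0]]}}

```text
clock: 18.58
tool_pos: [0.6598, 0.1017, 0.1877]
ee_rot: [0.707, 0.707, 0.0, 0.0]
force: [-0.2, -0.1, -1.2]
width: 0.165
```

>>> {"api": "step_arm", "payload": {"claw": [1, 1, 1, 1, 1, 1, 1, 1, 1, 1, 0, 0, 0, 0, 0, -1, -1, -1], "translation": [[0.564, -0.406, 0], [0.564, -0.406, 0], [0.564, -0.406, 0], [0.564, -0.406, 0], [0.564, -0.406, 0], [0, 0, 0], [0, 0, 0.6], [0, 0, 0.6], [0, 0, 0.4], [0, 0, 0], [0, 0, 0], [0, 0, 0], [0, 0, -0.6], [0, 0, -0.6], [0, 0, -0.4], [0.5, 0.6, 0], [0.5, 0.6, 0], [0, 0, 0]], "turn": [[0, 0, 0], [0, 0, 0], [0, 0, 0], [0, 0, 0], [0, 0, 0], [0, 0, 0], [0, 0, 0], [0, 0, 0], [0, 0, 0], [0, 0, 0], [0, 0, 0], [0, 0, 0], [0, 0, 0], [0, 0, 0], [0, 0, 0], [0, 0, 0], [0, 0, 0], [0, 0, 0]]}}

```text
clock: 20.82
tool_pos: [0.5959, 0.409, 0.1854]
ee_rot: [0.707, 0.707, 0.001, 0.0]
force: [-0.6, -0.3, -0.8]
width: 1.0
```

Run:
```python
from h import *
st()
a=read_camera("top");b=read_camera("side")
cv2.imwrite("pics/c4.png",np.hstack([a[130:290,90:420],b[140:390,200:400][:160*0+250][:, :]]) if 0 else np.vstack([cv2.resize(a[140:280,90:410],(800,350)),cv2.resize(b[140:390,160:560],(400,250))[:, :].repeat(2,1)[:, :800]]))
blobs("top",a,(175,232,330,268),.055,150)
```

```text
{'clock': 20.825, 'joints': [0.5103, 0.694, 1.3599, -0.0, 1.0855, 0.5107], 'tool_pos': [0.5959, 0.409, 0.1854], 'ee_rot': [0.7072, 0.707, 0.001, 0.0003], 'force': [-0.553, -0.2538, -0.8094], 'width': 0.9998}
ell c 446.1 138.0 d 33.8 35.4 | enc c 445.8 138.6 d 36.8
ell c 457.4 32.5 d 42.1 42.7 | enc c 457.3 32.9 d 44.2
ell c 456.2 239.1 d 58.5 59.4 | enc c 456.2 239.1 d 61.0
ell c 462.9 -73.3 d 48.6 49.5 | enc c 463.4 -74.9 d 52.7
```

View pics/c4.png

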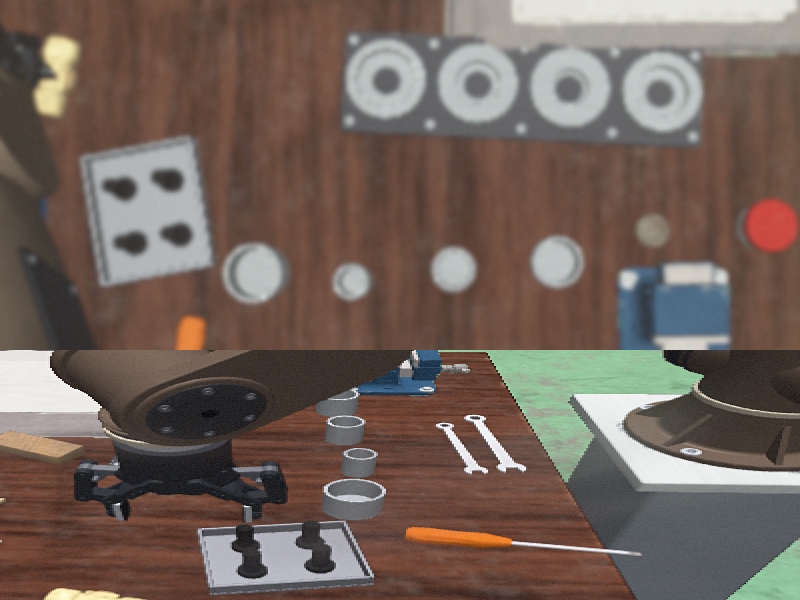

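>>> {"api": "step_arm", "payload": {"claw": [-1, -1, -1, -1, -1, -1, -1], "translation": [[-0.531, -0.4366, 0], [-0.531, -0.4366, 0], [-0.531, -0.4366, 0], [-0.531, -0.4366, 0], [0, 0, 0.5], [0, 0, 0], [0, 0, 0]], "turn": [[0, 0, 0], [0, 0, 0], [0, 0, 0], [0, 0, 0], [0, 0, 0], [0, 0, 0], [0, 0, 0]]}}

```text
clock: 21.8
tool_pos: [0.4541, 0.2377, 0.1468]
ee_rot: [0.707, 0.707, 0.0, 0.0]
force: [0.1, 0.1, 0.3]
width: 0.999
```

>>> {"api": "step_arm", "payload": {"claw": [-1, -1, -1, -1, 1, 1, 1, 1, 1, 1, 1], "translation": [[0.018, 0.026, 0.6], [0, 0, 0.4], [0, 0, 0.2475], [0, 0, 0], [0, 0, 0], [0, 0, 0], [0, 0, 0], [0, 0, 0], [0, 0, -0.4], [0, 0, -0.5], [0, 0, 0]], "turn": [[0, 0, 0], [0, 0, 0], [0, 0, 0], [0, 0, 0], [0, 0, 0], [0, 0, 0], [0, 0, 0], [0, 0, 0], [0, 0, 0], [0, 0, 0], [0, 0, 0]]}}

```text
clock: 23.18
tool_pos: [0.4571, 0.2395, 0.121]
ee_rot: [0.707, 0.707, 0.003, 0.001]
force: [-0.7, 0.4, -1.8]
width: 0.671
```

>>> {"api": "step_arm", "payload": {"claw": [1, 1, 1, 1, 1, 1, 1], "translation": [[-0.345, 0.506, 0], [-0.345, 0.506, 0], [-0.345, 0.506, 0], [-0.345, 0.506, 0], [-0.345, 0.506, 0], [0, 0, 0], [0, 0, 0]], "turn": [[0, 0, 0], [0, 0, 0], [0, 0, 0], [0, 0, 0], [0, 0, 0], [0, 0, 0], [0, 0, 0]]}}

```text
clock: 24.05
tool_pos: [0.6575, 0.1008, 0.117]
ee_rot: [0.708, 0.707, -0.001, -0.001]
force: [-0.5, -0.3, -2.5]
width: 0.673
```

Run:
```python
from h import *
st();im=read_camera("side");x0,y0=190,120
cv2.imwrite("pics/s5.png",cv2.resize(im[y0:y0+180,x0:x0+200],None,fx=3,fy=3,interpolation=cv2.INTER_CUBIC))
```

```text
{'clock': 24.05, 'joints': [0.0529, 0.6944, 1.5755, 0.0, 0.8736, 0.0542], 'tool_pos': [0.6575, 0.1008, 0.117], 'ee_rot': [0.7076, 0.7066, -0.0007, -0.0006], 'force': [-0.5064, -0.2782, -2.4757], 'width': 0.673}
```

View pics/s5.png

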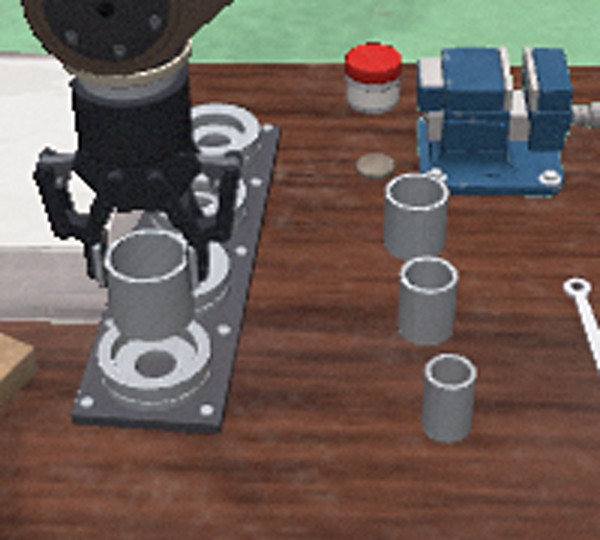

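>>> {"api": "step_arm", "payload": {"claw": [1, 1, 1, 1, 1, 1, 1, 1], "translation": [[0.01, 0.026, 0.25], [0, 0, 0.13], [0, 0, 0], [0, 0, 0], [0, 0, 0.025], [0, 0, 0.025], [0, 0, 0.025], [0, 0, 0]], "turn": [[0, 0, 0], [0, 0, 0], [0, 0, 0], [0, 0, 0], [0, 0, 0], [0, 0, 0], [0, 0, 0], [0, 0, 0]]}}

```text
clock: 25.1
tool_pos: [0.6604, 0.1016, 0.0813]
ee_rot: [0.707, 0.707, -0.0, -0.0]
force: [-0.3, 0.0, -1.6]
width: 0.674
```

>>> {"api": "step_arm", "payload": {"claw": [1, 1, 1, 1, 1, 1], "translation": [[0, -0.006, 0.025], [0, 0, 0.025], [0, 0, 0.025], [0, 0, 0.025], [0, 0, 0.02], [0, 0, 0]], "turn": [[0, 0, 0], [0, 0, 0], [0, 0, 0], [0, 0, 0], [0, 0, 0], [0, 0, 0]]}}

```text
clock: 25.85
tool_pos: [0.6599, 0.1016, 0.0717]
ee_rot: [0.707, 0.707, -0.0, -0.0]
force: [-0.2, -0.1, -1.2]
width: 0.677
```

>>> {"api": "step_arm", "payload": {"claw": [1, 1, -1, -1, -1, -1, -1, -1], "translation": [[0, 0, 0.025], [0, 0, 0], [0, 0, 0], [0, 0, 0], [0, 0, 0], [0, 0, -0.4], [0, 0, -0.6], [0, 0, -0.3]], "turn": [[0, 0, 0], [0, 0, 0], [0, 0, 0], [0, 0, 0], [0, 0, 0], [0, 0, 0], [0, 0, 0], [0, 0, 0]]}}

```text
clock: 26.85
tool_pos: [0.6605, 0.1016, 0.1766]
ee_rot: [0.707, 0.707, 0.001, 0.001]
force: [-0.9, 0.5, -0.2]
width: 1.002
```

Run:
```python
from h import *
st()
a=read_camera("top");b=read_camera("side")
cv2.imwrite("pics/c6.png",np.hstack([cv2.resize(a[140:280,180:380],(400,280)),cv2.resize(b[140:280,200:400],(400,280))]))
blobs("top",a,(175,220,345,275),.055,150)
```

```text
{'clock': 26.85, 'joints': [0.054, 0.6277, 1.5249, -0.0001, 0.986, 0.0549], 'tool_pos': [0.6605, 0.1016, 0.1766], 'ee_rot': [0.7074, 0.7068, 0.0011, 0.001], 'force': [-0.8784, 0.4555, -0.201], 'width': 1.0023}
ell c 458.0 22.0 d 20.0 41.4 | enc c 457.4 26.3 d 41.0
ell c 463.0 -74.5 d 49.8 51.1 | enc c 463.0 -75.0 d 52.8
```

View pics/c6.png

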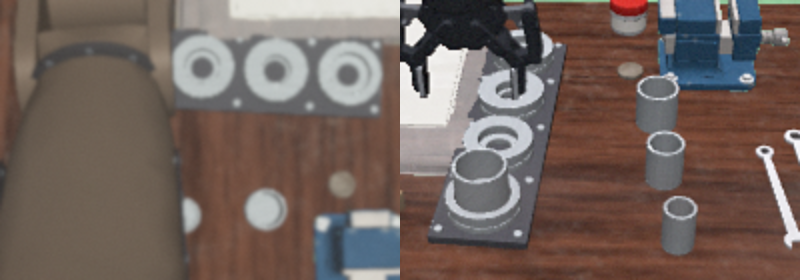

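>>> {"api": "step_arm", "payload": {"claw": [-1, -1, -1, -1, -1, -1, -1, -1], "translation": [[-0.44, -0.4925, 0], [-0.44, -0.4925, 0], [-0.44, -0.4925, 0], [-0.44, -0.4925, 0], [-0.44, -0.4925, 0], [0, 0, 0.4], [0, 0, 0], [0, 0, 0]], "turn": [[0, 0, 0], [0, 0, 0], [0, 0, 0], [0, 0, 0], [0, 0, 0], [0, 0, 0], [0, 0, 0], [0, 0, 0]]}}

```text
clock: 27.95
tool_pos: [0.4631, -0.074, 0.142]
ee_rot: [0.707, 0.707, -0.0, -0.0]
force: [-0.2, -0.2, 0.5]
width: 1.001
```

>>> {"api": "step_arm", "payload": {"claw": [-1, -1, -1, -1, 1, 1, 1, 1, 1, 1, 1, 1, 1, 1, 1, 1], "translation": [[-0.006, 0, 0.6], [0, 0, 0.4], [0, 0, 0.1875], [0, 0, 0], [0, 0, 0], [0, 0, 0], [0, 0, 0], [0, 0, 0], [0, 0, -0.4], [0, 0, -0.5], [-0.367, 0.556, 0], [-0.367, 0.556, 0], [-0.367, 0.556, 0], [-0.367, 0.556, 0], [0, 0, 0], [0, 0, 0]], "turn": [[0, 0, 0], [0, 0, 0], [0, 0, 0], [0, 0, 0], [0, 0, 0], [0, 0, 0], [0, 0, 0], [0, 0, 0], [0, 0, 0], [0, 0, 0], [0, 0, 0], [0, 0, 0], [0, 0, 0], [0, 0, 0], [0, 0, 0], [0, 0, 0]]}}

```text
clock: 29.95
tool_pos: [0.6398, -0.1919, 0.1187]
ee_rot: [0.707, 0.707, -0.0, -0.001]
force: [-0.2, 0.4, -2.7]
width: 0.588
```

>>> {"api": "step_arm", "payload": {"claw": [1, 1, 1, 1, 1, 1, 1, 1], "translation": [[0.001, 0.017, 0.28], [0, 0, 0.12], [0, 0, 0], [0, 0, 0], [0, 0, 0.025], [0, 0, 0.025], [0, 0, 0.025], [0, 0, 0]], "turn": [[0, 0, 0], [0, 0, 0], [0, 0, 0], [0, 0, 0], [0, 0, 0], [0, 0, 0], [0, 0, 0], [0, 0, 0]]}}

```text
clock: 30.95
tool_pos: [0.6419, -0.1922, 0.0807]
ee_rot: [0.707, 0.707, -0.0, -0.0]
force: [-0.1, -0.3, -2.6]
width: 0.584
```

>>> {"api": "step_arm", "payload": {"claw": [1, 1, 1, 1, 1, 1], "translation": [[0, -0.007, 0.025], [0, 0, 0.025], [0, 0, 0.025], [0, 0, 0.025], [0, 0, 0.025], [0, 0, 0]], "turn": [[0, 0, 0], [0, 0, 0], [0, 0, 0], [0, 0, 0], [0, 0, 0], [0, 0, 0]]}}

```text
clock: 31.7
tool_pos: [0.6414, -0.1922, 0.0708]
ee_rot: [0.707, 0.707, -0.0, -0.0]
force: [0.2, -0.3, -2.8]
width: 0.588
```

>>> {"api": "step_arm", "payload": {"claw": [1, 1, -1, -1, -1, -1, -1, -1], "translation": [[0, 0, 0.015], [0, 0, 0], [0, 0, 0], [0, 0, 0], [0, 0, 0], [0, 0, -0.4], [0, 0, -0.6], [0, 0, -0.3]], "turn": [[0, 0, 0], [0, 0, 0], [0, 0, 0], [0, 0, 0], [0, 0, 0], [0, 0, 0], [0, 0, 0], [0, 0, 0]]}}

```text
clock: 32.7
tool_pos: [0.6419, -0.1924, 0.1762]
ee_rot: [0.707, 0.707, 0.001, 0.001]
force: [0.8, 0.7, -0.6]
width: 1.003
```

Run:
```python
from h import *
st()
a=read_camera("top");b=read_camera("side")
cv2.imwrite("pics/c7.png",np.hstack([cv2.resize(a[140:280,180:380],(400,280)),cv2.resize(b[140:280,200:400],(400,280))]))
blobs("top",a,(175,210,345,275),.055,150)
```

```text
{'clock': 32.7, 'joints': [-0.3897, 0.6306, 1.5199, -0.0001, 0.9882, -0.3888], 'tool_pos': [0.6419, -0.1924, 0.1762], 'ee_rot': [0.7074, 0.7068, 0.0005, 0.0013], 'force': [0.7582, 0.6978, -0.5585], 'width': 1.0033}
ell c 460.0 31.6 d 35.8 43.7 | enc c 458.0 32.1 d 43.1
```

View pics/c7.png

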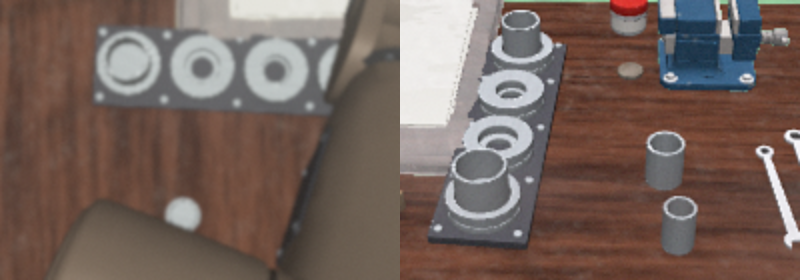

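>>> {"api": "step_arm", "payload": {"claw": [-1, -1, -1, -1, -1, -1, -1, -1], "translation": [[0.562, -0.46, 0], [0.562, -0.46, 0], [0.562, -0.46, 0], [0.562, -0.46, 0], [0.562, -0.46, 0], [0, 0, 0.4], [0, 0, 0], [0, 0, 0]], "turn": [[0, 0, 0], [0, 0, 0], [0, 0, 0], [0, 0, 0], [0, 0, 0], [0, 0, 0], [0, 0, 0], [0, 0, 0]]}}

```text
clock: 33.8
tool_pos: [0.458, 0.0324, 0.1418]
ee_rot: [0.708, 0.707, -0.0, -0.0]
force: [-0.1, 0.4, 0.2]
width: 0.997
```

Run:
```python
from h import *
st()
b=read_camera("side");blobs("side",b,(315,200,365,275),.055,140,40,20)
print("ref");blobs("side",cv2.imread("pics/side0.png"),(315,200,365,275),.055,140,40,20)
```

```text
{'clock': 33.8, 'joints': [-0.0734, 0.4283, 2.0737, -0.0002, 0.64, -0.0717], 'tool_pos': [0.458, 0.0324, 0.1418], 'ee_rot': [0.7076, 0.7066, -0.0002, -0.0001], 'force': [-0.1053, 0.4121, 0.1567], 'width': 0.997}
ell c 447.3 139.5 d 34.8 35.9 | enc c 447.4 139.6 d 37.4
ell c 458.5 33.7 d 43.0 44.5 | enc c 458.2 33.8 d 45.9
ref
ell c 458.1 234.5 d 44.1 51.4 | enc c 458.2 226.7 d 51.8
ell c 447.3 139.5 d 34.9 36.0 | enc c 447.1 139.5 d 37.4
ell c 458.6 33.3 d 43.0 45.2 | enc c 459.3 33.2 d 46.9
```

>>> {"api": "step_arm", "payload": {"claw": [-1, -1, -1, -1, 1, 1, 1, 1, 1, 1, 1, 1, 1, 1, 1, 1], "translation": [[0, 0, 0.6], [0, 0, 0.4], [0, 0, 0.1875], [0, 0, 0], [0, 0, 0], [0, 0, 0], [0, 0, 0], [0, 0, 0], [0, 0, -0.4], [0, 0, -0.5], [-0.09, 0.611, 0], [-0.09, 0.611, 0], [-0.09, 0.611, 0], [-0.09, 0.611, 0], [0, 0, 0], [0, 0, 0]], "turn": [[0, 0, 0], [0, 0, 0], [0, 0, 0], [0, 0, 0], [0, 0, 0], [0, 0, 0], [0, 0, 0], [0, 0, 0], [0, 0, 0], [0, 0, 0], [0, 0, 0], [0, 0, 0], [0, 0, 0], [0, 0, 0], [0, 0, 0], [0, 0, 0]]}}

```text
clock: 35.85
tool_pos: [0.6522, 0.0039, 0.1183]
ee_rot: [0.707, 0.707, -0.001, -0.001]
force: [-0.1, -0.2, -4.0]
width: 0.48
```

>>> {"api": "step_arm", "payload": {"claw": [1, 1, 1, 1, 1, 1, 1, 1], "translation": [[0, 0.01, 0.28], [0, 0, 0.12], [0, 0, 0], [0, 0, 0], [0, 0, 0.025], [0, 0, 0.025], [0, 0, 0.025], [0, 0, 0]], "turn": [[0, 0, 0], [0, 0, 0], [0, 0, 0], [0, 0, 0], [0, 0, 0], [0, 0, 0], [0, 0, 0], [0, 0, 0]]}}

```text
clock: 36.85
tool_pos: [0.6538, 0.0038, 0.0805]
ee_rot: [0.707, 0.707, -0.0, -0.0]
force: [-0.3, 1.0, -3.1]
width: 0.48
```

>>> {"api": "step_arm", "payload": {"claw": [1, 1, 1, 1, 1, 1], "translation": [[0, 0, 0.025], [0, 0, 0.025], [0, 0, 0.025], [0, 0, 0.025], [0, 0, 0.025], [0, 0, 0]], "turn": [[0, 0, 0], [0, 0, 0], [0, 0, 0], [0, 0, 0], [0, 0, 0], [0, 0, 0]]}}

```text
clock: 37.6
tool_pos: [0.6538, 0.0038, 0.0705]
ee_rot: [0.707, 0.707, -0.0, -0.0]
force: [-0.0, 0.3, -3.3]
width: 0.483
```

Release, lift, then travel to pot 1 at (0.446, 0.138).

>>> {"api": "step_arm", "payload": {"claw": [1, 1, -1, -1, -1, -1, -1, -1, -1, -1, -1, -1, -1, -1, -1, -1], "translation": [[0, 0, 0.015], [0, 0, 0], [0, 0, 0], [0, 0, 0], [0, 0, 0], [0, 0, -0.4], [0, 0, -0.6], [0, 0, -0.3], [0.336, -0.519, 0], [0.336, -0.519, 0], [0.336, -0.519, 0], [0.336, -0.519, 0], [0.336, -0.519, 0], [0, 0, 0.4], [0, 0, 0], [0, 0, 0]], "turn": [[0, 0, 0], [0, 0, 0], [0, 0, 0], [0, 0, 0], [0, 0, 0], [0, 0, 0], [0, 0, 0], [0, 0, 0], [0, 0, 0], [0, 0, 0], [0, 0, 0], [0, 0, 0], [0, 0, 0], [0, 0, 0], [0, 0, 0], [0, 0, 0]]}}

```text
clock: 39.6
tool_pos: [0.447, 0.1382, 0.1421]
ee_rot: [0.708, 0.707, 0.0, 0.0]
force: [0.1, -0.0, -1.0]
width: 1.003
```

Run:
```python
from h import *
st()
b=read_camera("side");blobs("side",b,(315,200,365,275),.055,140,40,20)
cv2.imwrite("pics/s8.png",cv2.resize(b[130:290,190:390],None,fx=3,fy=3,interpolation=cv2.INTER_CUBIC))
```

```text
{'clock': 39.6, 'joints': [0.1586, 0.4371, 2.0536, -0.0002, 0.6505, 0.1601], 'tool_pos': [0.447, 0.1382, 0.1421], 'ee_rot': [0.7076, 0.7066, 0.0002, 0.0002], 'force': [0.076, -0.0265, -1.0277], 'width': 1.0029}
ell c 447.3 139.5 d 34.8 35.9 | enc c 447.6 139.6 d 37.3
```

View pics/s8.png

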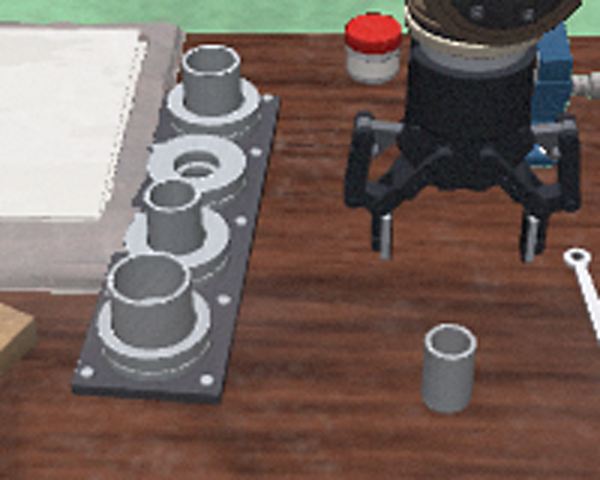

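>>> {"api": "step_arm", "payload": {"claw": [-1, -1, -1, -1, 1, 1, 1, 1, 1, 1, 1, 1, 1, 1, 1, 1, 1, 1, 1], "translation": [[0, -0.006, 0.6], [0, 0, 0.4], [0, 0, 0.1875], [0, 0, 0], [0, 0, 0], [0, 0, 0], [0, 0, 0], [0, 0, 0], [0, 0, 0], [0, 0, -0.6], [0, 0, -0.6], [-0.484, 0.417, 0], [-0.484, 0.417, 0], [-0.484, 0.417, 0], [-0.484, 0.417, 0], [-0.484, 0.417, 0], [-0.484, 0.417, 0], [0, 0, 0], [0, 0, 0]], "turn": [[0, 0, 0], [0, 0, 0], [0, 0, 0], [0, 0, 0], [0, 0, 0], [0, 0, 0], [0, 0, 0], [0, 0, 0], [0, 0, 0], [0, 0, 0], [0, 0, 0], [0, 0, 0], [0, 0, 0], [0, 0, 0], [0, 0, 0], [0, 0, 0], [0, 0, 0], [0, 0, 0], [0, 0, 0]]}}

```text
clock: 42.02
tool_pos: [0.6452, -0.0939, 0.1421]
ee_rot: [0.708, 0.707, -0.0, -0.001]
force: [-0.5, 1.2, -3.0]
width: 0.403
```

>>> {"api": "step_arm", "payload": {"claw": [1, 1, 1, 1, 1, 1, 1, 1], "translation": [[-0.002, 0.021, 0.45], [0, 0, 0.245], [0, 0, 0], [0, 0, 0], [0, 0, 0.025], [0, 0, 0.025], [0, 0, 0.025], [0, 0, 0]], "turn": [[0, 0, 0], [0, 0, 0], [0, 0, 0], [0, 0, 0], [0, 0, 0], [0, 0, 0], [0, 0, 0], [0, 0, 0]]}}

```text
clock: 43.02
tool_pos: [0.6475, -0.0943, 0.0807]
ee_rot: [0.707, 0.707, -0.0, -0.0]
force: [0.5, -0.0, -1.9]
width: 0.399
```

>>> {"api": "step_arm", "payload": {"claw": [1, 1, 1, 1, 1, 1], "translation": [[0, 0, 0.025], [0, 0, 0.025], [0, 0, 0.025], [0, 0, 0.025], [0, 0, 0.025], [0, 0, 0]], "turn": [[0, 0, 0], [0, 0, 0], [0, 0, 0], [0, 0, 0], [0, 0, 0], [0, 0, 0]]}}

```text
clock: 43.78
tool_pos: [0.6475, -0.0943, 0.0707]
ee_rot: [0.707, 0.707, -0.0, -0.0]
force: [-0.4, -0.8, -2.1]
width: 0.404
```

>>> {"api": "step_arm", "payload": {"claw": [1, 1, -1, -1, -1, -1, -1, -1, -1, -1, -1, -1, -1, -1], "translation": [[0, 0, 0.015], [0, 0, 0], [0, 0, 0], [0, 0, 0], [0, 0, 0], [0, 0, -0.4], [0, 0, -0.6], [0, 0, -0.6], [0, 0, -0.4], [0, -0.6, 0], [0, -0.6, 0], [0, -0.6, 0], [0, -0.5, 0], [0, 0, 0]], "turn": [[0, 0, 0], [0, 0, 0], [0, 0, 0], [0, 0, 0], [0, 0, 0], [0, 0, 0], [0, 0, 0], [0, 0, 0], [0, 0, 0], [0, 0, 0], [0, 0, 0], [0, 0, 0], [0, 0, 0], [0, 0, 0]]}}

```text
clock: 45.52
tool_pos: [0.4616, -0.094, 0.2303]
ee_rot: [0.708, 0.707, -0.0, 0.0]
force: [1.0, -0.7, -0.1]
width: 0.998
```

Run:
```python
from h import *
st()
a=read_camera("top");b=read_camera("side")
cv2.imwrite("pics/c9.png",np.vstack([cv2.resize(a[140:270,110:410],(800,347)),cv2.resize(b[140:380,180:400],(0,0),fx=1,fy=1) if 0 else cv2.copyMakeBorder(cv2.resize(b[140:265,190:390],(400,250)),0,0,0,0,0) if 0 else np.hstack([cv2.resize(b[140:265,190:390],(400,250)),cv2.resize(b[265:390,190:390],(400,250))])]))
print("rims at z=.077");blobs("top",a,(225,150,375,200),.077,175)
blobs("side",b,(215,130,290,250),.077,165,40,15)
```

```text
{'clock': 45.525, 'joints': [-0.3411, 0.3033, 1.952, -0.0002, 0.8863, -0.3394], 'tool_pos': [0.4616, -0.094, 0.2303], 'ee_rot': [0.7077, 0.7065, -0.0001, 0.0], 'force': [1.0427, -0.688, -0.0659], 'width': 0.9982}
rims at z=.077
ell c 634.8 -184.1 d 77.0 78.2 | enc c 635.0 -183.6 d 80.0
ell c 641.0 -89.9 d 77.1 77.5 | enc c 641.9 -90.3 d 80.7
ell c 646.9 4.3 d 76.9 77.7 | enc c 648.0 4.1 d 80.9
ell c 652.5 98.4 d 76.8 77.2 | enc c 652.4 98.4 d 79.1
ell c 652.9 145.9 d 72.2 73.7 | enc c 652.9 146.9 d 78.8
ell c 705.4 92.9 d 9.7 28.1 | enc c 705.4 92.3 d 24.9
ell c 646.1 -29.2 d 73.5 99.6 | enc c 645.2 -25.4 d 107.0
ell c 636.8 -126.2 d 68.4 92.0 | enc c 633.3 -119.1 d 95.7
ell c 643.2 -191.9 d 46.8 48.8 | enc c 643.2 -190.9 d 53.5
ell c 694.9 -71.2 d 116.4 390.6 | enc c 710.9 -61.8 d 403.4
```

View pics/c9.png

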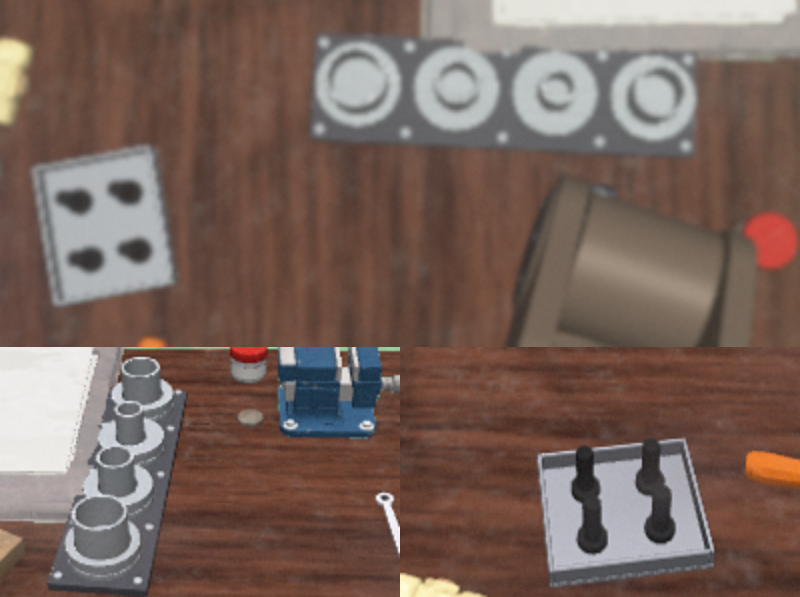

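```bash
python3 -c "
from h import *
print(hand_in())"
```

```text
the job is handed in; nothing more can be done
None
```

The job is finished and handed in at about 45.5 s of the 210 s. There was a buffer in all four moulds, and I lifted each one out by its stem and stood it in the grey tray. Each steel pot then went into its own mould:

| Pot | Mould |
|---|---|
| 60 mm (pot_4) | seat_4 |
| 44 mm (pot_2) | seat_3 |
| 36 mm (pot_1) | seat_2 |
| 52 mm (pot_3) | seat_1 |

I chose this pairing from the counterbore widths in the top picture, so I didn't try pots in turn; all four went in first time.

**Last checks:**
- **Pots:** each one went about 14 mm down into its mould, to within 1–2 mm of home, with 3 N or less on the wrist, and was then let go. Both final views show all four upright in their moulds.
- **Buffers and bystanders:** all four buffers are standing in the tray. The disc and the tin are where they started. The gripper was clear of everything at hand-in.
- **Less certain:** my automatic rim measurement in the last side view picked out only the 52 mm pot cleanly. It matched the home position; the other three rest on the insertion depth, low force and pictures. I saw no pot knocked aside, each being measured shortly before its pick.

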